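# Size a hose collar on the stepped gauge and sort it

### The arm

A 7-joint arm with a two-finger parallel gripper is mounted at the origin on the work surface. World frame = base frame: x ahead of the robot, y to its left, z up, the work surface at z = 0. Lengths are in m, angles in degrees, forces in N, time in s.
With the tool pointing down it reaches from about 0.425 to 1.025 m from the base axis. Payload 3.6 kg.
Tool frame: the origin (TCP) lies midway between the tips of the shut fingers; the grasp point (between the pads) lies 19 mm behind it; z points along the fingers, y is the direction in which the jaws open and shut (so a half turn about z gives the same grasp; the last joint's range is limited). The gripper opens to 85 mm and grips with 20 to 120 N. Pads are 22 mm wide; open, the fingers measure 114 mm over their backs; the gripper's body (76 mm by 85 mm) begins 54 mm behind the grasp point. The pads swing forward as they close: fully open they stand 13 mm farther back than shut.
Start: joints at [-5.357, 33.873, 2.773, 92.16, -1.908, 54.013, -1.931], TCP at [0.725, 0, 0.231] pointing down, gripper open.
Joint ranges: [-153.93, 153.93], [-27.13, 128.08], [-72.61, 78.16], [10.71, 143.7], [-87.88, 267.88], [4.46, 118.87], [-176.78, 176.78]. Speed limits (degrees/s): [147.25, 147.25, 180, 180, 180, 180, 180].

### API

Orientations are given as [roll, pitch, yaw] about the fixed x, y, z axes, in that order (R = Rz(yaw) Ry(pitch) Rx(roll)).
In Python, from cell import * gives the robot as it stands.
- The arm moves only by the tool apply_moves, never from a script. Its argument "increments" is a list of rows, each an object of numbers: "dx", "dy", "dz": the shift along the tool's x, y, z in m; "rx", "ry", "rz": the turn, a rotation vector about the tool's x, y, z in rad; "claw": the closure, from -1 (fully open) to 1 (shut). In form: [{"dx": .., "dy": .., "dz": .., "rx": .., "ry": .., "rz": .., "claw": ..}, ...]. A call has 1 to 12 rows; each row is the pose to reach, as a shift and turn from the pose commanded when the call began, along the tool's axes at that moment; what a row does not reach only later rows make up. A row lasts 1/10 s, in which the tool goes at most 50 mm and 8.59 degrees, less where a joint would pass 70% of its speed; a pose out of reach is approached as far as the arm can. A call with a gripper value outside its range is refused whole. The fingers move at their own pace and stop on an object; "squeeze" is the grip in N (left out, the last holds). Time passes only in rows, so rows that repeat a pose let the fingers close. It gives the time, the measured TCP pose, the force and the opening at its end, in the units of the state.
- state(): the state, without advancing time (a new reading comes with each control period).
- read_camera(name): name is "scene" or "side" or "wrist"; returns a dict with "frame" (400x640x3 uint8, blue, green, red), "range_z" (400x640 float32, m along the optical axis (not along the pixel's ray), 0 where there is no reading), "fx", "fy", "cx", "cy" (pixels), "R" (3x3) and "t" (3): a world point X has camera coordinates R X + t; the wrist camera has in their place "hand_eye" (4x4, takes a point from camera to tool coordinates, whose origin is the TCP and whose axes are the flange's). Camera axes: x right, y down, z forward; pixel columns grow to the right and rows downward; lengths in m; the calibration is good to about 2 mm. A picture is of the moment at which its call begins: read the wrist's pose just before it.
- sign_off(): hands the job in, once; it reports no verdict.
The state is a dict: "time": time; "q": joint angles; "joint_velocities": joint speeds; "joint_efforts": joint torques, N m; "eef_pos": TCP position; "ee_rot": TCP orientation; "contact_force": force on the tool from outside, world axes, zero at the start; "ft_torque": the same for the moment, N m; "opening": finger opening in m.
Only numpy, scipy, OpenCV 4.12 (cv2) and the standard library are available. Lean on these libraries where they do the work, as an engineer would, in place of code of your own. Each camera call takes 0.05 s, during which the arm holds its last target. There are 200 camera calls.

### The job

Take the one collar that lies on the cork mat, slide it down over the stepped gauge and press it gently until it stops fully home, square on the step that truly fits it, and read that step's number of bands. Then lift it off and set it down flat, without dropping it, in the tray whose cedar marker has the same number of bars. Do not force the collar on the gauge, and leave the two collars in the black tray and the other things on the counter alone.

Things in the scene. Friction and masses are not known exactly. Their poses are not given: they have to be found in the camera images.
- gauge: a stepped taper gauge fixed upright on the counter, 88 mm tall: dark steel foot 92 mm across, 12 mm high, then an aluminium spindle that gets thinner in steps to a tapered nose (82 to 88 mm). A collar stops on the first shoulder wider than its bore. The shoulders wedge: pushing down with more than about 15 N makes over 35 N of contact force, which is too much. Origin at the centre of the foot, at counter height; z up along the spindle
- step1 (a point): on the gauge's axis, 74 mm above the counter: where the lower edge of a 20 mm bore stops (the collar's underside 2 to 13 mm lower, by the depth of its mouth), on the 45 degree shoulder (72 to 75 mm) between the 24 mm diameter land below, which bears one dark band, and the 18 mm land above (75 to 82 mm)
- step2 (a point): on the gauge's axis, 58 mm above the counter: where the edge of a 26 mm bore stops (underside 2 to 13 mm lower), on the 45 degree shoulder (56 to 59 mm) between the 30 mm land below, with two bands, and the 24 mm land above (59 to 72 mm). The bore has 1 mm clearance all round on the land above: held off-centre a collar can catch higher up, and drops further if shifted 1 mm sideways
- step3 (a point): on the gauge's axis, 42 mm above the counter: where the edge of a 32 mm bore stops (underside 2 to 13 mm lower), on the 45 degree shoulder (40 to 43 mm) between the 36 mm land below (12 to 40 mm), with three bands, and the 30 mm land above (43 to 56 mm)
- collar_a: a grey plastic hose-reducing collar: a ring 46 mm in outside diameter, 26 mm tall, 35 to 70 g; origin at the centre of its underside, z up the bore. The three are alike outside; bores 20, 26 and 32 mm, each with a mouth 7 mm wider at the underside, 2 to 13 mm deep; whose is whose is not told. At the start any one lies alone on the cork mat, the other two in the black tray
- collar_b: a grey plastic hose-reducing collar: a ring 46 mm in outside diameter, 26 mm tall, 35 to 70 g; origin at the centre of its underside, z up the bore. The three are alike outside; bores 20, 26 and 32 mm, each with a mouth 7 mm wider at the underside, 2 to 13 mm deep; whose is whose is not told. At the start any one lies alone on the cork mat, the other two in the black tray
- collar_c: a grey plastic hose-reducing collar: a ring 46 mm in outside diameter, 26 mm tall, 35 to 70 g; origin at the centre of its underside, z up the bore. The three are alike outside; bores 20, 26 and 32 mm, each with a mouth 7 mm wider at the underside, 2 to 13 mm deep; whose is whose is not told. At the start any one lies alone on the cork mat, the other two in the black tray
- mat: a cork mat 84 mm square and 4 mm thick, fixed; the collar to size stands on it within about 10 mm of its middle; origin at its middle, at counter height
- rack: the black holding tray, 80 x 150 mm, rim 14 mm high, floor 4 mm above the counter, fixed; two collars wait in it; origin at its middle, at counter height, y along its length; leave it alone
- tray_one: the tray for step 1: grey metal, fixed, 100 mm square outside, 94 mm inside, floor 4 mm above the counter, rim 9 mm high; on a ledge outside its -x side (50 to 74 mm from the middle, 7 mm high) lies a cedar plant marker with 1 dark bar across. Origin at its middle, at counter height, z up. The trays change places and turn a little
- tray_two: the tray for step 2: grey metal, fixed, 100 mm square outside, 94 mm inside, floor 4 mm above the counter, rim 9 mm high; on a ledge outside its -x side (50 to 74 mm from the middle, 7 mm high) lies a cedar plant marker with 2 dark bars across. Origin at its middle, at counter height, z up. The trays change places and turn a little
- tray_three: the tray for step 3: grey metal, fixed, 100 mm square outside, 94 mm inside, floor 4 mm above the counter, rim 9 mm high; on a ledge outside its -x side (50 to 74 mm from the middle, 7 mm high) lies a cedar plant marker with 3 dark bars across. Origin at its middle, at counter height, z up. The trays change places and turn a little
- cloche: a small green glass cloche (bell) with a knob, 110 mm across, 134 mm tall, loose; origin at the centre of its underside; leave it alone
- mister: a stainless steel plant mister with black pump head, 72 mm across, 158 mm tall, loose; origin at the centre of its underside; leave it alone
- garden_fork: a three-tined hand fork with black rubber grip, 255 mm long, 66 mm wide, up to 30 mm high, loose, lying flat; origin near its middle at counter height, x towards the tines; leave it alone
- seed_box: a white plastic seed box with clear lid latched shut, 140 x 190 x 77 mm, fixed; origin under its middle; leave it alone

How it is judged (in metres and radians):
On the way, in this order (a step that is already met when the one before it is completed fails the run):
1. the collar from the mat is pressed home on its own step of the gauge: within 2.5 mm in height and of the axis, square, with more than 2 N (((z of collar_a in the frame of gauge between 0.043 and 0.048 m and horizontal distance between collar_a and gauge below 0.0025 m and angle between collar_a's own z axis and vertical below 0.07 rad and contact force between collar_a and gauge above 2 N and x of collar_b in the frame of rack between -0.045 and 0.045 m and y of collar_b in the frame of rack between -0.08 and 0.08 m and distance of each of collar_b, collar_c from where it was at the start of the episode below 0.012 m and x of collar_c in the frame of rack between -0.045 and 0.045 m and y of collar_c in the frame of rack between -0.08 and 0.08 m) or (z of collar_b in the frame of gauge between 0.037 and 0.042 m and horizontal distance between collar_b and gauge below 0.0025 m and angle between collar_b's own z axis and vertical below 0.07 rad and contact force between collar_b and gauge above 2 N and x of collar_a in the frame of rack between -0.045 and 0.045 m and y of collar_a in the frame of rack between -0.08 and 0.08 m and distance of each of collar_a, collar_c from where it was at the start of the episode below 0.012 m and x of collar_c in the frame of rack between -0.045 and 0.045 m and y of collar_c in the frame of rack between -0.08 and 0.08 m) or (z of collar_c in the frame of gauge between 0.0625 and 0.0675 m and horizontal distance between collar_c and gauge below 0.0025 m and angle between collar_c's own z axis and vertical below 0.07 rad and contact force between collar_c and gauge above 2 N and x of collar_a in the frame of rack between -0.045 and 0.045 m and y of collar_a in the frame of rack between -0.08 and 0.08 m and distance of each of collar_a, collar_b from where it was at the start of the episode below 0.012 m and x of collar_b in the frame of rack between -0.045 and 0.045 m and y of collar_b in the frame of rack between -0.08 and 0.08 m))), for 0.25 s.
2. still held, the collar is lowered to within 9 mm of the floor of the matching tray (((x of collar_a in the frame of tray_two between -0.026 and 0.026 m and y of collar_a in the frame of tray_two between -0.026 and 0.026 m and z of collar_a in the frame of tray_two between 0.001 and 0.013 m and contact force between the fingers and collar_a above 0.5 N) or (x of collar_b in the frame of tray_three between -0.026 and 0.026 m and y of collar_b in the frame of tray_three between -0.026 and 0.026 m and z of collar_b in the frame of tray_three between 0.001 and 0.013 m and contact force between the fingers and collar_b above 0.5 N) or (x of collar_c in the frame of tray_one between -0.026 and 0.026 m and y of collar_c in the frame of tray_one between -0.026 and 0.026 m and z of collar_c in the frame of tray_one between 0.001 and 0.013 m and contact force between the fingers and collar_c above 0.5 N))), for 0.05 s.
At the end, for the whole second after the job is handed in: the collar from the mat lies flat (within 0.06 rad) and at rest on the floor of the tray whose marker has as many bars as its step has bands, wholly inside the rim (within 26 mm of the middle along each side); the other two collars are still in the black tray, moved less than 12 mm (((x of collar_a in the frame of tray_two between -0.026 and 0.026 m and y of collar_a in the frame of tray_two between -0.026 and 0.026 m and z of collar_a in the frame of tray_two between 0.001 and 0.007 m and angle between collar_a's own z axis and vertical below 0.06 rad and linear speed of collar_a below 0.01 m/s and x of collar_b in the frame of rack between -0.045 and 0.045 m and y of collar_b in the frame of rack between -0.08 and 0.08 m and distance of each of collar_b, collar_c from where it was at the start of the episode below 0.012 m and x of collar_c in the frame of rack between -0.045 and 0.045 m and y of collar_c in the frame of rack between -0.08 and 0.08 m) or (x of collar_b in the frame of tray_three between -0.026 and 0.026 m and y of collar_b in the frame of tray_three between -0.026 and 0.026 m and z of collar_b in the frame of tray_three between 0.001 and 0.007 m and angle between collar_b's own z axis and vertical below 0.06 rad and linear speed of collar_b below 0.01 m/s and x of collar_a in the frame of rack between -0.045 and 0.045 m and y of collar_a in the frame of rack between -0.08 and 0.08 m and distance of each of collar_a, collar_c from where it was at the start of the episode below 0.012 m and x of collar_c in the frame of rack between -0.045 and 0.045 m and y of collar_c in the frame of rack between -0.08 and 0.08 m) or (x of collar_c in the frame of tray_one between -0.026 and 0.026 m and y of collar_c in the frame of tray_one between -0.026 and 0.026 m and z of collar_c in the frame of tray_one between 0.001 and 0.007 m and angle between collar_c's own z axis and vertical below 0.06 rad and linear speed of collar_c below 0.01 m/s and x of collar_a in the frame of rack between -0.045 and 0.045 m and y of collar_a in the frame of rack between -0.08 and 0.08 m and distance of each of collar_a, collar_b from where it was at the start of the episode below 0.012 m and x of collar_b in the frame of rack between -0.045 and 0.045 m and y of collar_b in the frame of rack between -0.08 and 0.08 m))); the robot touches nothing.
It fails at once if a collar is forced on the gauge: more than 35 N between them (contact force between any of collar_a, collar_b, collar_c and gauge above 35 N).
It fails at once if a bystander is disturbed: cloche, mister or hand fork moved more than 15 mm (distance of any of cloche, mister, garden_fork from where it was at the start of the episode above 0.015 m).
It fails at once if the arm pushes the seed box or the black tray with more than 15 N (contact force between the arm and seed_box above 15 N or contact force between the arm and rack above 15 N).
It fails at once if a second collar is moved more than 12 mm (distance of each of collar_a, collar_b from where it was at the start of the episode above 0.012 m or distance of each of collar_b, collar_c from where it was at the start of the episode above 0.012 m or distance of each of collar_a, collar_c from where it was at the start of the episode above 0.012 m).
It also fails if it takes over 54 s, if anything falls off the work surface, if the arm or the gripper's body presses on something with over 40 N, if the wrist force passes 120 N, or if a joint passes its speed limit or range.

## Working session

There is one attempt and no reset: what is moved stays moved. The work goes in short steps, Python scripts to look and compute and a tool call to move; the robot and the scene stay as the last step left them, time stands still between calls to the robot, and variables do not carry over. Pictures are saved under pics/ and viewed, about 8 in all and at most 12, crops included, and the job is handed in when it is done.

Besides the shell and the picture viewer there is one more tool, called after "Call:" as a command line: name --argument value ..., lists and objects as JSON in quotes. apply_moves: Moves the arm, as the interface text tells. Its arguments: {"type":"object","properties":{"increments":{"type":"array"},"squeeze":{"type":"number"}},"required":["increments"]}

```bash
mkdir -p pics && cat > h.py <<'E'
from cell import *
import numpy as np, cv2
from scipy.spatial.transform import Rotation as Ro
def grab(n):
    s=state(); c=read_camera(n)
    if 'hand_eye' in c:
        T=np.eye(4); T[:3,:3]=Ro.from_euler('xyz',s['ee_rot'],degrees=True).as_matrix(); T[:3,3]=s['eef_pos']
        M=T@c['hand_eye']
    else:
        M=np.eye(4); M[:3,:3]=c['R'].T; M[:3,3]=-c['R'].T@c['t']
    z=c['range_z']; v,u=np.mgrid[:400,:640]
    P=np.stack([(u-c['cx'])/c['fx']*z,(v-c['cy'])/c['fy']*z,z],-1)@M[:3,:3].T+M[:3,3]
    P[z==0]=np.nan
    return c,P,M
E
python3 - <<'E'
from h import *
s=state(); print(s)
for n in ('scene','side','wrist'):
    c,P,M=grab(n); cv2.imwrite(f'pics/{n}0.png',c['frame']); np.savez(f'pics/{n}0.npz',P=P,f=c['frame'],M=M,K=[c['fx'],c['fy'],c['cx'],c['cy']])
    print(n,M.round(3).tolist(),c['fx'])
E
```

```text
{'time': 0.0, 'q': array([-5.35592835, 33.92805372,  2.76808892, 92.23616897, -1.90764929,
       54.011436  , -1.93105313]), 'joint_velocities': array([-0.0068484 ,  0.00668432,  0.08294012,  0.01800096,  0.02312198,
        0.07898265,  0.06271901]), 'joint_efforts': array([ 3.78132427e-04, -5.48684978e+01,  1.54672019e+00, -1.98121297e+01,
        9.43630905e-03,  8.90732801e-03, -1.16924070e-05]), 'eef_pos': array([ 7.24178001e-01, -1.78387516e-05,  2.30113545e-01]), 'ee_rot': array([-1.79870710e+02,  8.05272824e-03,  9.00027931e+01]), 'contact_force': array([-0.76574562, -0.29326843, -0.14969474]), 'ft_torque': array([-0.01090757, -0.03570197, -0.00722015]), 'opening': 0.08539609403410577}
scene [[0.87, 0.325, -0.371, 1.094], [0.493, -0.58, 0.649, -0.728], [-0.004, -0.747, -0.665, 0.896], [0.0, 0.0, 0.0, 1.0]] 485.9173965966627
side [[-0.962, -0.181, 0.204, 0.304], [-0.272, 0.623, -0.734, 1.207], [0.006, -0.761, -0.648, 1.071], [0.0, 0.0, 0.0, 1.0]] 456.67607736402266
wrist [[1.0, 0.001, -0.001, 0.725], [0.0, -0.965, -0.262, 0.066], [-0.001, 0.262, -0.965, 0.373], [0.0, 0.0, 0.0, 1.0]] 331.6510599539297
```

View pictures.

View pics/scene0.png

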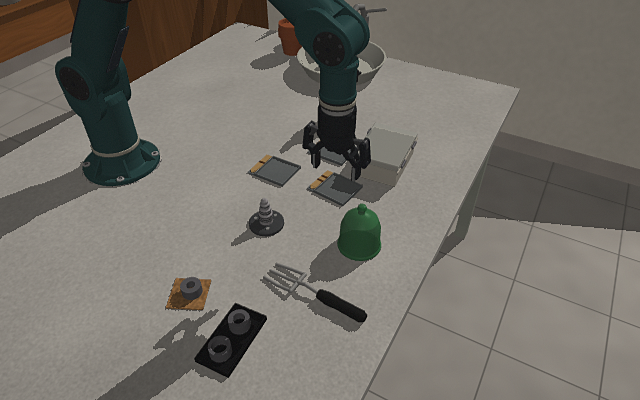

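View pics/side0.png

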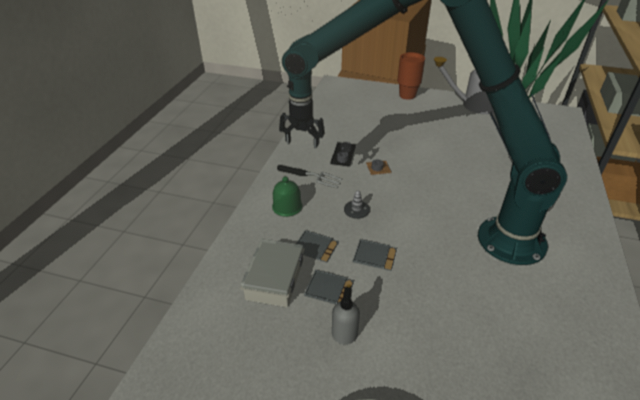

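```bash
python3 - <<'E'
from h import *
for n,l in (('scene',dict(collar=(190,285),mat=(172,304),gauge=(264,203),foot=(280,228),tA=(275,170),tB=(335,188),cloche=(362,208),rack=(230,340),fork1=(290,280),fork2=(342,306))),('side',dict(tA=(375,255),tC=(318,245),tB=(328,287),gauge=(357,196),mister=(347,292),collar=(378,162),misterbody=(345,318),cloche=(286,182),box=(275,265)))):
    P=np.load(f'pics/{n}0.npz')['P']
    for k,(u,v) in l.items(): print(n,k,np.nanmedian(P[v-1:v+2,u-1:u+2].reshape(-1,3),0).round(3))
# fused top-down map
W=np.zeros((600,800,3),np.uint8);  # 1mm px; x 0.3..1.1 up? 
best=np.full((600,800),-1.)
for n in('scene','side','wrist'):
    d=np.load(f'pics/{n}0.npz'); P=d['P'].reshape(-1,3); f=d['f'].reshape(-1,3)
    m=np.isfinite(P).all(1)&(P[:,2]<.16)&(P[:,2]>-.01); P=P[m]; f=f[m]
    c=np.round((.5-P[:,1])*800).astype(int); r=np.round((1.05-P[:,0])*800).astype(int)
    o=(c>=0)&(c<799)&(r>=0)&(r<599)
    for a,b,p,q in zip(r[o],c[o],P[o],f[o]):
        if p[2]>best[a,b]: best[a:a+2,b:b+2]=p[2]; W[a:a+2,b:b+2]=q
cv2.imwrite('pics/top0.png',W)
E
```

```text
scene collar [ 0.498 -0.267  0.018]
scene mat [ 0.491 -0.322  0.006]
scene gauge [ 0.534 -0.011  0.08 ]
scene foot [ 0.572 -0.007  0.01 ]
scene tA [0.426 0.191 0.006]
scene tB [0.621 0.204 0.007]
scene cloche [0.777 0.039 0.134]
scene rack [ 0.66  -0.332  0.004]
scene fork1 [ 0.686 -0.141  0.014]
scene fork2 [ 0.828 -0.156  0.026]
side tA [0.419 0.194 0.001]
side tC [0.606 0.202 0.001]
side tB [0.529 0.361 0.002]
side gauge [0.524 0.007 0.071]
side mister [0.445 0.488 0.157]
side collar [ 0.502 -0.286  0.022]
side misterbody [0.438 0.53  0.11 ]
side cloche [0.764 0.054 0.117]
side box [0.683 0.385 0.076]
```

View pics/top0.png

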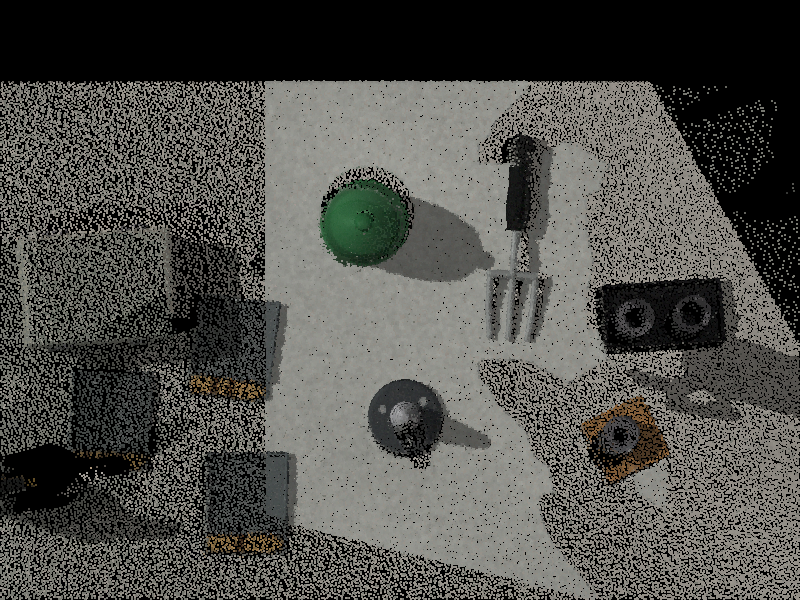

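Call:
apply_moves --increments '[{"dy": -0.035,"dx": 0},{"dy": -0.08,"dx": 0},{"dy": -0.125,"dx": -0.003},{"dy": -0.165,"dx": -0.006},{"dy": -0.193,"dx": -0.006},{"dy": -0.193,"dx": -0.006},{"dy": -0.193,"dx": -0.006},{"dy": -0.193,"dx": -0.006}]' --squeeze 30

```text
invalid input at $.increments[0]: expected keys dx, dy, dz, rx, ry, rz, claw
```

```bash
python3 - <<'E'
from h import *
s=state(); print(s['time'],s['eef_pos'],s['ee_rot'],s['joint_velocities'].round(2))
c,P,M=grab('wrist'); cv2.imwrite('pics/wg.png',c['frame']); np.savez('pics/wg.npz',P=P,f=c['frame'],M=M,K=[c['fx'],c['fy'],c['cx'],c['cy']])
print(M.round(4).tolist(),c['fx'],c['cx'],c['cy'])
# gauge by height bands
for lo,hi in((.076,.09),(.060,.071),(.044,.055),(.014,.039),(.008,.0125)):
    m=(P[...,2]>lo)&(P[...,2]<hi)&(np.hypot(P[...,0]-.531,P[...,1]+.006)<.055)
    q=P[m]; 
    if len(q)>5: print(lo,hi,len(q),q.min(0).round(4),q.max(0).round(4),((q.min(0)+q.max(0))/2).round(4), cv2.minEnclosingCircle(q[:,:2].astype(np.float32)))
E
```

```text
0.15 [7.24362915e-01 6.20735610e-06 2.30394874e-01] [-1.79900978e+02  7.46402480e-03  9.00060683e+01] [ 0.01 -0.11 -0.14 -0.19 -0.03  0.01 -0.03]
[[1.0, 0.0006, -0.0008, 0.725], [0.0004, -0.965, -0.2624, 0.0663], [-0.0009, 0.2624, -0.965, 0.3732], [0.0, 0.0, 0.0, 1.0]] 331.6510599539297 317.6653658072516 195.40846517276748
0.076 0.09 389 [ 0.5217 -0.0144  0.0761] [0.5402 0.0035 0.0896] [ 0.5309 -0.0055  0.0828] ((0.5306039452552795, -0.0060788593254983425), 0.009768019430339336)
0.06 0.071 178 [ 0.5266 -0.0166  0.06  ] [0.5431 0.0064 0.071 ] [ 0.5348 -0.0051  0.0655] ((0.5315362811088562, -0.005189941264688969), 0.012219538912177086)
0.044 0.055 190 [ 0.5268 -0.0192  0.044 ] [0.5457 0.0094 0.055 ] [ 0.5362 -0.0049  0.0495] ((0.5322244167327881, -0.004992292262613773), 0.015163890086114407)
0.014 0.039 465 [ 0.5076 -0.0403  0.014 ] [0.5677 0.0334 0.0389] [ 0.5377 -0.0035  0.0265] ((0.5305395722389221, -0.005279939621686935), 0.03909078612923622)
0.008 0.0125 2593 [ 0.4841 -0.0516  0.008 ] [0.5762 0.0395 0.0125] [ 0.5301 -0.0061  0.0103] ((0.5301250219345093, -0.005684128031134605), 0.046148404479026794)
```

View pics/wg.png

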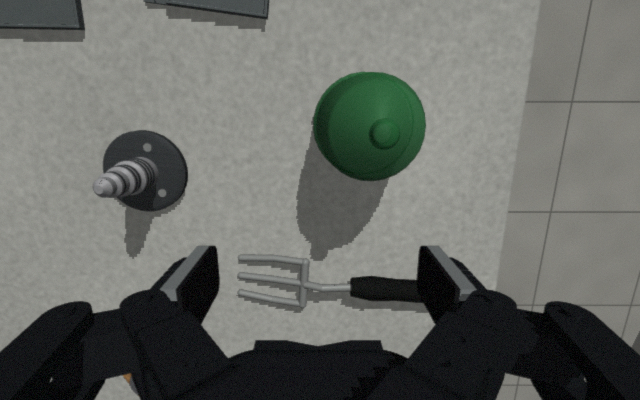

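Call:
apply_moves --increments '[{"dx": 0,"dy": -0.035,"dz": 0,"rx": 0,"ry": 0,"rz": 0,"claw": -1},{"dx": 0,"dy": -0.08,"dz": 0,"rx": 0,"ry": 0,"rz": 0,"claw": -1},{"dx": 0,"dy": -0.125,"dz": 0,"rx": 0,"ry": 0,"rz": 0,"claw": -1},{"dx": -0.005,"dy": -0.165,"dz": 0,"rx": 0,"ry": 0,"rz": 0,"claw": -1},{"dx": -0.005,"dy": -0.193,"dz": 0,"rx": 0,"ry": 0,"rz": 0,"claw": -1},{"dx": -0.005,"dy": -0.193,"dz": 0,"rx": 0,"ry": 0,"rz": 0,"claw": -1},{"dx": -0.005,"dy": -0.193,"dz": 0,"rx": 0,"ry": 0,"rz": 0,"claw": -1},{"dx": -0.005,"dy": -0.193,"dz": 0,"rx": 0,"ry": 0,"rz": 0,"claw": -1}]' --squeeze 30

```text
time: 1.0
eef_pos: [0.5336, -0.0048, 0.2317]
ee_rot: [179.9, -0.0, 90.0]
contact_force: [0.2, -1.4, 1.2]
opening: 0.0854
```

```bash
python3 - <<'E'
from h import *
s=state(); print(s['time'],s['eef_pos'],s['ee_rot'],s['joint_velocities'].round(2))
c,P,M=grab('wrist'); cv2.imwrite('pics/wg1.png',c['frame']); np.savez('pics/wg1.npz',P=P,f=c['frame'],M=M,K=[c['fx'],c['fy'],c['cx'],c['cy']])
for lo,hi in((.078,.0815),(.060,.071),(.044,.055),(.014,.039),(.0095,.0125)):
    m=(P[...,2]>lo)&(P[...,2]<hi)&(np.hypot(P[...,0]-.531,P[...,1]+.006)<.05)
    q=P[m]; 
    if len(q)>5: print(lo,hi,len(q),q.min(0).round(4),q.max(0).round(4),((q.min(0)+q.max(0))/2).round(4), cv2.minEnclosingCircle(q[:,:2].astype(np.float32)))
E
```

```text
1.0 [ 0.53362347 -0.00480721  0.23166207] [ 1.79884690e+02 -7.26298733e-03  9.00113400e+01] [ 0.03  0.57 -0.   -0.52 -0.03  0.25  0.08]
0.078 0.0815 16 [ 0.5213 -0.0151  0.0781] [0.5385 0.0034 0.0809] [ 0.5299 -0.0058  0.0795] ((0.5301437377929688, -0.005779479164630175), 0.009412317536771297)
0.06 0.071 54 [ 0.5175 -0.0035  0.06  ] [0.5415 0.0067 0.0708] [0.5295 0.0016 0.0654] ((0.5295166373252869, -0.0026579350233078003), 0.012105731293559074)
0.044 0.055 55 [ 0.5137 -0.0037  0.044 ] [0.5449 0.0093 0.0549] [0.5293 0.0028 0.0495] ((0.5293397307395935, -0.003672217484563589), 0.015709342435002327)
0.014 0.039 175 [ 0.4945 -0.0453  0.014 ] [0.5672 0.0329 0.0387] [ 0.5309 -0.0062  0.0264] ((0.5292743444442749, -0.00623729033395648), 0.03975648432970047)
0.0095 0.0125 2365 [ 0.4849 -0.0502  0.0095] [0.5754 0.0399 0.0125] [ 0.5301 -0.0051  0.011 ] ((0.5299187898635864, -0.005643072072416544), 0.045729249715805054)
```

View pics/wg1.png

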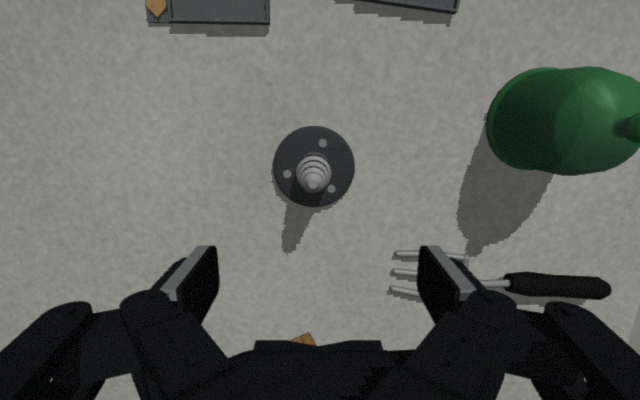

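Call:
apply_moves --increments '[{"dx": -0.035,"dy": 0,"dz": 0,"rx": 0,"ry": 0,"rz": 0,"claw": -1},{"dx": -0.08,"dy": -0.01,"dz": 0,"rx": 0,"ry": 0,"rz": 0,"claw": -1},{"dx": -0.125,"dy": -0.02,"dz": 0,"rx": 0,"ry": 0,"rz": 0,"claw": -1},{"dx": -0.17,"dy": -0.026,"dz": 0.01,"rx": 0,"ry": 0,"rz": 0,"claw": -1},{"dx": -0.215,"dy": -0.026,"dz": 0.03,"rx": 0,"ry": 0,"rz": 0,"claw": -1},{"dx": -0.25,"dy": -0.026,"dz": 0.05,"rx": 0,"ry": 0,"rz": 0,"claw": -1},{"dx": -0.27,"dy": -0.026,"dz": 0.06,"rx": 0,"ry": 0,"rz": 0,"claw": -1},{"dx": -0.27,"dy": -0.026,"dz": 0.06,"rx": 0,"ry": 0,"rz": 0,"claw": -1},{"dx": -0.27,"dy": -0.026,"dz": 0.06,"rx": 0,"ry": 0,"rz": 0,"claw": -1},{"dx": -0.27,"dy": -0.026,"dz": 0.06,"rx": 0,"ry": 0,"rz": 0,"claw": -1}]'

```text
time: 2.05
eef_pos: [0.5072, -0.2734, 0.1716]
ee_rot: [179.9, -0.0, 90.1]
contact_force: [0.3, 0.0, -0.7]
opening: 0.0857
```

```bash
python3 - <<'E'
from h import *
s=state(); print(s['time'],s['eef_pos'],s['ee_rot'],s['joint_velocities'].round(2))
c,P,M=grab('wrist'); cv2.imwrite('pics/wc.png',c['frame']); np.savez('pics/wc.npz',P=P,f=c['frame'],M=M,K=[c['fx'],c['fy'],c['cx'],c['cy']])
m=(P[...,2]>.026)&(P[...,2]<.034)&(np.hypot(P[...,0]-.505,P[...,1]+.275)<.04)
q=P[m]; ctr,r=cv2.minEnclosingCircle(q[:,:2].astype(np.float32)); print(len(q),q.min(0).round(4),q.max(0).round(4),np.median(q[:,2]),ctr,r, cv2.fitEllipse(cv2.convexHull(q[:,:2].astype(np.float32))))
d=np.hypot(*(q[:,:2]-ctr).T); print(np.percentile(d,[0,1,3,10,50,99]).round(4))
E
```

```text
2.05 [ 0.50719778 -0.27343559  0.17163447] [ 1.79945058e+02 -4.06287098e-02  9.01393494e+01] [-0.58 -0.63 -0.18  0.38  0.06 -0.12  0.08]
1728 [ 0.4861 -0.2973  0.0261] [ 0.5314 -0.2517  0.0324] 0.030293110307131305 (0.5084856152534485, -0.27468013763427734) 0.02318931370973587 ((0.5084896683692932, -0.2746100127696991), (0.04558369889855385, 0.04590765759348869), 5.81626558303833)
[0.0098 0.01   0.0103 0.0117 0.0177 0.0229]
```

View pics/wc.png

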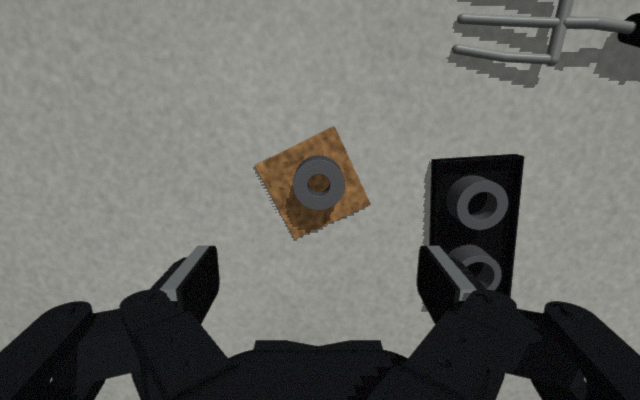

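Call:
apply_moves --increments '[{"dx": 0,"dy": 0.0025,"dz": 0.03,"rx": 0,"ry": 0,"rz": 0,"claw": -1},{"dx": 0,"dy": 0.0025,"dz": 0.07,"rx": 0,"ry": 0,"rz": 0,"claw": -1},{"dx": 0,"dy": 0.0025,"dz": 0.11,"rx": 0,"ry": 0,"rz": 0,"claw": -1},{"dx": 0,"dy": 0.0025,"dz": 0.14,"rx": 0,"ry": 0,"rz": 0,"claw": -1},{"dx": 0,"dy": 0.0025,"dz": 0.16,"rx": 0,"ry": 0,"rz": 0,"claw": -1},{"dx": 0,"dy": 0.0025,"dz": 0.168,"rx": 0,"ry": 0,"rz": 0,"claw": -1},{"dx": 0,"dy": 0.0025,"dz": 0.168,"rx": 0,"ry": 0,"rz": 0,"claw": -1},{"dx": 0,"dy": 0.0025,"dz": 0.168,"rx": 0,"ry": 0,"rz": 0,"claw": -1},{"dx": 0,"dy": 0.0025,"dz": 0.168,"rx": 0,"ry": 0,"rz": 0,"claw": -1}]'

```text
time: 3.0
eef_pos: [0.5097, -0.2753, 0.0048]
ee_rot: [179.9, 0.1, 90.0]
contact_force: [0.1, -0.3, 0.7]
opening: 0.0856
```

```bash
python3 - <<'E'
from h import *
s=state(); print(s['time'],s['eef_pos'],s['ee_rot'],s['contact_force'])
c,P,M=grab('wrist'); cv2.imwrite('pics/wd.png',c['frame'])
m=(P[...,2]>.026)&(P[...,2]<.034)&(np.hypot(P[...,0]-.5085,P[...,1]+.275)<.03)
q=P[m]; print(len(q),np.median(q[:,2]))
ctr,r=cv2.minEnclosingCircle(q[:,:2].astype(np.float32)); print(ctr,r)
E
```

```text
3.0 [ 0.50965453 -0.27526757  0.00477464] [1.79856936e+02 6.44325493e-02 9.00224898e+01] [ 0.11588837 -0.29296841  0.73994022]
8323 0.030279295680945922
(0.5087247490882874, -0.27443549036979675) 0.02349504455924034
```

Call:
apply_moves --increments '[{"dx": 0,"dy": 0,"dz": 0.002,"rx": 0,"ry": 0,"rz": 0,"claw": -1},{"dx": 0,"dy": 0,"dz": 0.002,"rx": 0,"ry": 0,"rz": 0,"claw": 1},{"dx": 0,"dy": 0,"dz": 0.002,"rx": 0,"ry": 0,"rz": 0,"claw": 1},{"dx": 0,"dy": 0,"dz": 0.002,"rx": 0,"ry": 0,"rz": 0,"claw": 1},{"dx": 0,"dy": 0,"dz": 0.002,"rx": 0,"ry": 0,"rz": 0,"claw": 1},{"dx": 0,"dy": 0,"dz": 0.002,"rx": 0,"ry": 0,"rz": 0,"claw": 1},{"dx": 0,"dy": 0,"dz": 0.002,"rx": 0,"ry": 0,"rz": 0,"claw": 1},{"dx": 0,"dy": 0,"dz": 0.002,"rx": 0,"ry": 0,"rz": 0,"claw": 1}]' --squeeze 45

```text
time: 3.85
eef_pos: [0.509, -0.2752, 0.002]
ee_rot: [179.9, 0.0, 90.0]
contact_force: [-0.2, 0.4, 5.9]
opening: 0.0446
```

```bash
python3 - <<'E'
from h import *
s=state(); print(s['time'],s['eef_pos'],s['ee_rot'],s['contact_force'],s['opening'])
c,P,M=grab('wrist'); cv2.imwrite('pics/we.png',c['frame'])
E
```

```text
3.85 [ 0.5089801  -0.27521382  0.00204668] [1.79948533e+02 1.90893244e-02 8.99979602e+01] [-0.23409591  0.43605794  5.92495832] 0.04458977823076558
```

View pics/we.png

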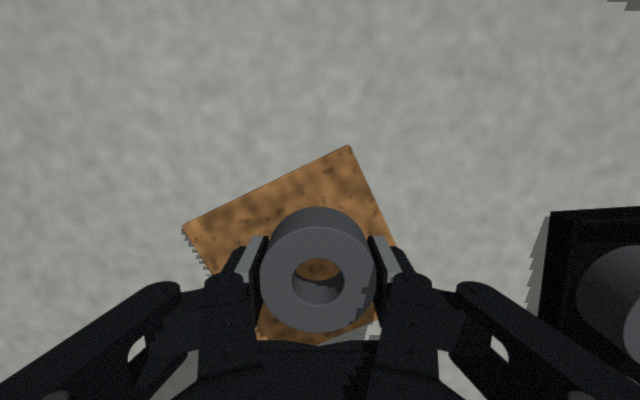

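Call:
apply_moves --increments '[{"dx": 0,"dy": 0,"dz": -0.01,"rx": 0,"ry": 0,"rz": 0,"claw": 1},{"dx": 0,"dy": 0,"dz": -0.03,"rx": 0,"ry": 0,"rz": 0,"claw": 1},{"dx": 0,"dy": 0,"dz": -0.06,"rx": 0,"ry": 0,"rz": 0,"claw": 1},{"dx": 0,"dy": 0,"dz": -0.09,"rx": 0,"ry": 0,"rz": 0,"claw": 1},{"dx": 0,"dy": 0,"dz": -0.12,"rx": 0,"ry": 0,"rz": 0,"claw": 1},{"dx": 0,"dy": 0,"dz": -0.135,"rx": 0,"ry": 0,"rz": 0,"claw": 1},{"dx": 0,"dy": 0,"dz": -0.14,"rx": 0,"ry": 0,"rz": 0,"claw": 1},{"dx": 0,"dy": 0,"dz": -0.14,"rx": 0,"ry": 0,"rz": 0,"claw": 1}]'

```text
time: 4.7
eef_pos: [0.5086, -0.2751, 0.142]
ee_rot: [179.9, 0.0, 90.0]
contact_force: [-0.0, -0.3, -1.2]
opening: 0.0452
```

Call:
apply_moves --increments '[{"dx": 0.03,"dy": 0.002,"dz": 0,"rx": 0,"ry": 0,"rz": 0,"claw": 1},{"dx": 0.07,"dy": 0.005,"dz": 0,"rx": 0,"ry": 0,"rz": 0,"claw": 1},{"dx": 0.11,"dy": 0.01,"dz": 0,"rx": 0,"ry": 0,"rz": 0,"claw": 1},{"dx": 0.15,"dy": 0.015,"dz": 0,"rx": 0,"ry": 0,"rz": 0,"claw": 1},{"dx": 0.18,"dy": 0.02,"dz": 0,"rx": 0,"ry": 0,"rz": 0,"claw": 1},{"dx": 0.2,"dy": 0.0215,"dz": 0,"rx": 0,"ry": 0,"rz": 0,"claw": 1},{"dx": 0.21,"dy": 0.0215,"dz": 0,"rx": 0,"ry": 0,"rz": 0,"claw": 1},{"dx": 0.21,"dy": 0.0215,"dz": 0,"rx": 0,"ry": 0,"rz": 0,"claw": 1},{"dx": 0.21,"dy": 0.0215,"dz": 0,"rx": 0,"ry": 0,"rz": 0,"claw": 1},{"dx": 0.21,"dy": 0.0215,"dz": 0,"rx": 0,"ry": 0,"rz": 0,"claw": 1}]'

```text
time: 5.7
eef_pos: [0.5296, -0.067, 0.1411]
ee_rot: [-180.0, 0.1, 89.8]
contact_force: [1.0, -0.0, -0.5]
opening: 0.0448
```

```bash
python3 - <<'E'
from h import *
s=state(); print(s['time'],s['eef_pos'],s['ee_rot'],s['contact_force'],s['opening'],s['joint_velocities'].round(1))
e=s['eef_pos']
c,P,M=grab('wrist'); cv2.imwrite('pics/wf.png',c['frame'])
np.savez('pics/wf.npz',P=P,f=c['frame'],M=M,K=[c['fx'],c['fy'],c['cx'],c['cy']])
D=np.hypot(P[...,0]-e[0],P[...,1]-e[1])
# collar top face
m=(D<.03)&(P[...,2]>e[2]+.024)&(P[...,2]<e[2]+.032)
m[:, :255]=0; m[:,385:]=0
q=P[m]; print('collar',len(q),np.median(q,0),np.linalg.lstsq(np.c_[q[:,:2]-q[:,:2].mean(0),np.ones(len(q))],q[:,2],rcond=None)[0])
r=np.hypot(*(q[:,:2]-np.median(q[:,:2],0)).T)
print('circ',cv2.minEnclosingCircle(q[:,:2].astype(np.float32)),q.min(0)-e,q.max(0)-e)
# bore: ellipse of inner boundary in pixels
mm=np.uint8(m)*255; cs,h=cv2.findContours(mm,cv2.RETR_CCOMP,cv2.CHAIN_APPROX_NONE)
for i,k in enumerate(cs):
    if len(k)>40: 
        w=np.array([P[y,x,:2] for x,y in k[:,0]]); w=w[np.isfinite(w).all(1)]; print(h[0][i][3],len(k),(np.array(cv2.fitEllipse(w.astype(np.float32))[0])-e[:2]).round(4),np.array(cv2.fitEllipse(w.astype(np.float32))[1]).round(4))
# gauge foot and nose
m=(P[...,2]>.0095)&(P[...,2]<.0125)&(np.hypot(P[...,0]-.53,P[...,1]+.0057)<.05)
q=P[m]; print('foot',len(q),cv2.minEnclosingCircle(q[:,:2].astype(np.float32)))
m=(P[...,2]>.078)&(P[...,2]<.0815)&(np.hypot(P[...,0]-.53,P[...,1]+.0057)<.05)
q=P[m]; print('nose',len(q),cv2.minEnclosingCircle(q[:,:2].astype(np.float32)))
E
```

```text
5.7 [ 0.52962274 -0.06697213  0.14109584] [-1.79968643e+02  5.64039574e-02  8.98411083e+01] [ 1.04769488 -0.02518818 -0.53797704] 0.04475473352512832 [ 0.2 -0.3 -0.1 -0.  -0.1  0.  -0.1]
collar 9005 [ 0.53020049 -0.06407396  0.16942503] [ 0.00030568 -0.0073799   0.16931894]
circ ((0.5309164524078369, -0.0656808540225029), 0.0270204097032547) [-0.02374732 -0.02268391  0.0240048 ] [0.02635071 0.02400317 0.03197706]
-1 434 [0.0005 0.001 ] [0.0452 0.0481]
2 142 [0.0004 0.0008] [0.0201 0.0204]
foot 5082 ((0.5298333764076233, -0.005761099047958851), 0.04560922086238861)
nose 9 ((0.5297963619232178, -0.005812160205096006), 0.008962016552686691)
```

View pics/wf.png

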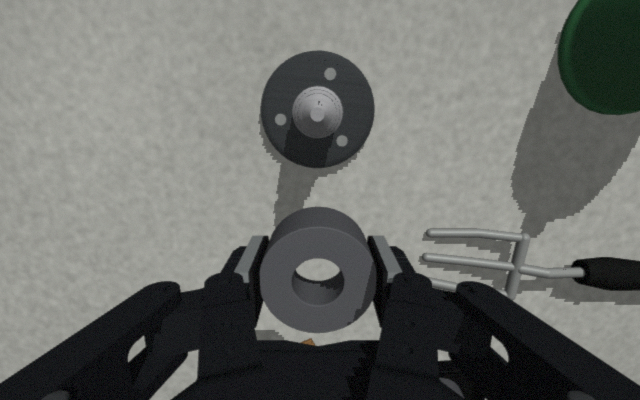

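Call:
apply_moves --increments '[{"dx": 0.02,"dy": 0,"dz": 0,"rx": 0,"ry": 0,"rz": 0,"claw": 1},{"dx": 0.045,"dy": 0,"dz": 0,"rx": 0,"ry": 0,"rz": 0,"claw": 1},{"dx": 0.0604,"dy": 0,"dz": 0,"rx": 0,"ry": 0,"rz": 0,"claw": 1},{"dx": 0.0604,"dy": -0.0002,"dz": 0,"rx": 0,"ry": 0,"rz": 0,"claw": 1},{"dx": 0.0604,"dy": -0.0002,"dz": 0,"rx": 0,"ry": 0,"rz": 0,"claw": 1},{"dx": 0.0604,"dy": -0.0002,"dz": 0.01,"rx": 0,"ry": 0,"rz": 0,"claw": 1},{"dx": 0.0604,"dy": -0.0002,"dz": 0.03,"rx": 0,"ry": 0,"rz": 0,"claw": 1},{"dx": 0.0604,"dy": -0.0002,"dz": 0.045,"rx": 0,"ry": 0,"rz": 0,"claw": 1},{"dx": 0.0604,"dy": -0.0002,"dz": 0.052,"rx": 0,"ry": 0,"rz": 0,"claw": 1},{"dx": 0.0604,"dy": -0.0002,"dz": 0.052,"rx": 0,"ry": 0,"rz": 0,"claw": 1},{"dx": 0.0604,"dy": -0.0002,"dz": 0.052,"rx": 0,"ry": 0,"rz": 0,"claw": 1},{"dx": 0.0604,"dy": -0.0002,"dz": 0.052,"rx": 0,"ry": 0,"rz": 0,"claw": 1}]'

```text
time: 6.95
eef_pos: [0.5304, -0.0049, 0.0899]
ee_rot: [179.9, 0.0, 90.0]
contact_force: [1.1, 0.4, -0.5]
opening: 0.0443
```

```bash
cat >> h.py <<'E'
def collar():
    s=state(); e=s['eef_pos']; print(s['time'],e.round(4),s['ee_rot'].round(2),s['contact_force'].round(2),s['ft_torque'].round(2),round(s['opening'],4))
    c,P,M=grab('wrist')
    m=(np.hypot(P[...,0]-e[0],P[...,1]-e[1])<.03)&(P[...,2]>e[2]+.024)&(P[...,2]<e[2]+.032)
    m[:,:255]=0; m[:,385:]=0
    q=P[m]; print('top z',np.median(q[:,2]).round(4))
    cs,h=cv2.findContours(np.uint8(m)*255,cv2.RETR_CCOMP,cv2.CHAIN_APPROX_NONE)
    for i,k in enumerate(cs):
        if len(k)>40 and h[0][i][3]>=0:
            w=np.array([P[y,x,:2] for x,y in k[:,0]]); w=w[np.isfinite(w).all(1)].astype(np.float32)
            f=cv2.fitEllipse(w); print('bore',np.round(f[0],4),np.round(f[1],4))
    mm=(P[...,2]>.0095)&(P[...,2]<.0125)&(np.hypot(P[...,0]-.53,P[...,1]+.0057)<.05)
    q=P[mm]
    if len(q)>50: print('foot',len(q),cv2.minEnclosingCircle(q[:,:2].astype(np.float32)))
    return c,P
E
python3 - <<'E'
from h import *
c,P=collar(); a=c['frame'][150:400,180:460]
for n in('scene','side'):
    f=grab(n)[0]['frame']; cv2.imwrite(f'pics/{n}p.png',f)
    a=np.hstack([a,cv2.resize(f[150:260,210:320] if n=='scene' else f[150:260,300:410],(250,250),interpolation=cv2.INTER_CUBIC)])
cv2.imwrite('pics/comb.png',a)
E
```

```text
6.95 [ 0.5304 -0.0049  0.0899] [179.92   0.    89.97] [ 1.08  0.38 -0.51] [0.07 0.02 0.04] 0.0443
top z 0.1182
bore [ 0.5307 -0.0041] [0.02   0.0203]
foot 4376 ((0.5298498272895813, -0.005157447885721922), 0.045636337250471115)
```

View pics/comb.png

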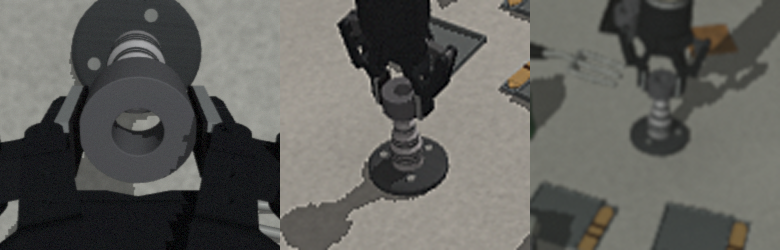

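```bash
cat >> h.py <<'E'
from scipy.optimize import least_squares
def foot(P):
    m=(P[...,2]>.009)&(P[...,2]<.0135)&(np.hypot(P[...,0]-.53,P[...,1]+.0057)<.052)
    q=P[m][:,:2]; c=np.array([.53,-.0057])
    for _ in range(3):
        d=q-c; a=np.degrees(np.arctan2(d[:,1],d[:,0]))//3; r=np.hypot(*d.T); pts=[]
        for k in np.unique(a):
            i=a==k
            if r[i].max()>.0425: pts.append(q[i][np.argsort(r[i])[-2]] if i.sum()>1 else q[i][0])
        pts=np.array(pts)
        o=least_squares(lambda p:np.hypot(*(pts-p[:2]).T)-p[2],[*c,.046],loss='soft_l1',f_scale=.0005); c=o.x[:2]
    print('footfit',o.x.round(4),len(pts)); return c
E
python3 - <<'E'
from h import *
for _ in range(3): c,P=collar(); foot(P)
print('before'); foot(np.load('pics/wf.npz')['P']); foot(np.load('pics/wg1.npz')['P'])
E
```

```text
7.1 [ 0.5303 -0.0046  0.0899] [179.93  -0.    90.  ] [ 0.6  -0.57 -0.03] [-0.   -0.01 -0.01] 0.0445
top z 0.1182
bore [ 0.5306 -0.0038] [0.0201 0.0203]
foot 4422 ((0.5299150347709656, -0.005015464965254068), 0.045526035130023956)
footfit [ 0.5297 -0.0054  0.0446] 89
7.15 [ 0.5302 -0.0045  0.0898] [179.94  -0.    90.01] [-1.34  0.43  0.14] [ 0.04 -0.01 -0.06] 0.0448
top z 0.1182
bore [ 0.5305 -0.0037] [0.02   0.0203]
foot 4482 ((0.529786229133606, -0.005106440745294094), 0.045480936765670776)
footfit [ 0.5299 -0.0053  0.0446] 89
7.2 [ 0.5301 -0.0045  0.0897] [179.95  -0.    90.01] [-0.17  0.02 -0.63] [ 0.    0.05 -0.02] 0.0448
top z 0.1181
bore [ 0.5304 -0.0038] [0.02   0.0204]
foot 4421 ((0.5297977328300476, -0.005200810264796019), 0.04553939402103424)
footfit [ 0.5297 -0.0052  0.0446] 89
before
footfit [ 0.5298 -0.0057  0.0445] 120
footfit [ 0.5299 -0.0057  0.0441] 119
```

Call:
apply_moves --increments '[{"dx": -0.0017,"dy": -0.0006,"dz": 0,"rx": 0,"ry": 0,"rz": 0,"claw": 1},{"dx": -0.0017,"dy": -0.0006,"dz": 0.004,"rx": 0,"ry": 0,"rz": 0,"claw": 1},{"dx": -0.0017,"dy": -0.0006,"dz": 0.008,"rx": 0,"ry": 0,"rz": 0,"claw": 1},{"dx": -0.0017,"dy": -0.0006,"dz": 0.012,"rx": 0,"ry": 0,"rz": 0,"claw": 1},{"dx": -0.0017,"dy": -0.0006,"dz": 0.012,"rx": 0,"ry": 0,"rz": 0,"claw": 1},{"dx": -0.0017,"dy": -0.0006,"dz": 0.012,"rx": 0,"ry": 0,"rz": 0,"claw": 1},{"dx": -0.0017,"dy": -0.0006,"dz": 0.012,"rx": 0,"ry": 0,"rz": 0,"claw": 1},{"dx": -0.0017,"dy": -0.0006,"dz": 0.012,"rx": 0,"ry": 0,"rz": 0,"claw": 1}]'

```text
time: 8.05
eef_pos: [0.5293, -0.0063, 0.0774]
ee_rot: [180.0, 0.0, 90.0]
contact_force: [-0.2, -0.0, -0.8]
opening: 0.045
```

```bash
python3 - <<'E'
from h import *
for _ in range(2): c,P=collar(); foot(P)
cv2.imwrite('pics/wh.png',cv2.resize(c['frame'][190:350,220:420],None,fx=3,fy=3,interpolation=cv2.INTER_CUBIC))
E
```

```text
8.05 [ 0.5293 -0.0063  0.0774] [179.99   0.    90.  ] [-0.2  -0.03 -0.75] [-0.06  0.01 -0.07] 0.045
top z 0.1057
bore [ 0.5296 -0.0055] [0.02   0.0204]
foot 4888 ((0.5297247171401978, -0.004988015629351139), 0.04546140506863594)
footfit [ 0.5298 -0.0053  0.0447] 83
8.1 [ 0.5293 -0.0063  0.0774] [179.98  -0.    90.  ] [-0.15  0.08 -0.67] [-0.06 -0.06  0.01] 0.0444
top z 0.1058
bore [ 0.5296 -0.0055] [0.0201 0.0203]
foot 4856 ((0.529611349105835, -0.004945816472172737), 0.04538876935839653)
footfit [ 0.5297 -0.0051  0.0446] 83
```

View pics/wh.png

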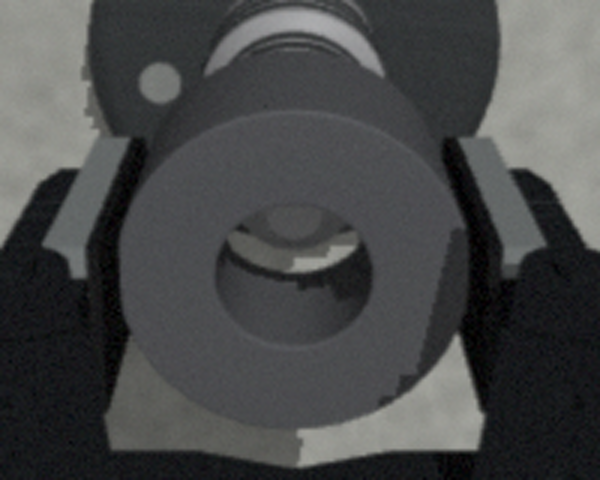

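Call:
apply_moves --increments '[{"dx": 0,"dy": 0,"dz": 0.003,"rx": 0,"ry": 0,"rz": 0,"claw": 1},{"dx": 0,"dy": 0,"dz": 0.006,"rx": 0,"ry": 0,"rz": 0,"claw": 1},{"dx": 0,"dy": 0,"dz": 0.006,"rx": 0,"ry": 0,"rz": 0,"claw": 1},{"dx": 0,"dy": 0,"dz": 0.006,"rx": 0,"ry": 0,"rz": 0,"claw": 1}]'

```text
time: 8.55
eef_pos: [0.5291, -0.0063, 0.0711]
ee_rot: [-180.0, 0.0, 90.0]
contact_force: [0.2, 0.5, -0.3]
opening: 0.0449
```

Call:
apply_moves --increments '[{"dx": 0,"dy": 0,"dz": 0.002,"rx": 0,"ry": 0,"rz": 0,"claw": 1},{"dx": 0,"dy": 0,"dz": 0.004,"rx": 0,"ry": 0,"rz": 0,"claw": 1},{"dx": 0,"dy": 0,"dz": 0.006,"rx": 0,"ry": 0,"rz": 0,"claw": 1},{"dx": 0,"dy": 0,"dz": 0.006,"rx": 0,"ry": 0,"rz": 0,"claw": 1},{"dx": 0,"dy": 0,"dz": 0.006,"rx": 0,"ry": 0,"rz": 0,"claw": 1}]'

```text
time: 9.05
eef_pos: [0.5291, -0.0063, 0.0652]
ee_rot: [-180.0, 0.0, 90.0]
contact_force: [0.3, 0.4, -0.6]
opening: 0.0444
```

```bash
python3 - <<'E'
from h import *
for _ in range(2): c,P=collar()
E
```

```text
9.05 [ 0.5291 -0.0063  0.0652] [-179.99    0.     90.  ] [ 0.33  0.41 -0.6 ] [ 0.04 -0.06  0.03] 0.0444
top z 0.0935
bore [ 0.5295 -0.0055] [0.02   0.0203]
foot 5233 ((0.5300567746162415, -0.0045005991123616695), 0.04545845463871956)
9.1 [ 0.5292 -0.0063  0.0653] [-180.    0.   90.] [-0.19 -0.23 -0.63] [ 0.04 -0.01  0.02] 0.0445
top z 0.0936
bore [ 0.5295 -0.0055] [0.02   0.0204]
foot 5293 ((0.529487133026123, -0.0045907688327133656), 0.04544106498360634)
```

Call:
apply_moves --increments '[{"dx": 0,"dy": 0,"dz": 0.001,"rx": 0,"ry": 0,"rz": 0,"claw": 1},{"dx": 0,"dy": 0,"dz": 0.0015,"rx": 0,"ry": 0,"rz": 0,"claw": 1},{"dx": 0,"dy": 0,"dz": 0.0015,"rx": 0,"ry": 0,"rz": 0,"claw": 1}]'

```text
time: 9.45
eef_pos: [0.5291, -0.0063, 0.0637]
ee_rot: [-180.0, 0.0, 90.0]
contact_force: [-0.2, -0.0, -0.8]
opening: 0.0449
```

Call:
apply_moves --increments '[{"dx": 0,"dy": 0,"dz": 0.0007,"rx": 0,"ry": 0,"rz": 0,"claw": 1},{"dx": 0,"dy": 0,"dz": 0.0007,"rx": 0,"ry": 0,"rz": 0,"claw": 1},{"dx": 0,"dy": 0,"dz": 0.0007,"rx": 0,"ry": 0,"rz": 0,"claw": 1}]'

```text
time: 9.75
eef_pos: [0.5293, -0.0063, 0.0631]
ee_rot: [180.0, 0.0, 90.0]
contact_force: [-0.9, -0.3, -1.0]
opening: 0.0448
```

Call:
apply_moves --increments '[{"dx": 0,"dy": 0,"dz": 0.0006,"rx": 0,"ry": 0,"rz": 0,"claw": 1},{"dx": 0,"dy": 0,"dz": 0.0006,"rx": 0,"ry": 0,"rz": 0,"claw": 1},{"dx": 0,"dy": 0,"dz": 0.0006,"rx": 0,"ry": 0,"rz": 0,"claw": 1}]'

```text
time: 10.05
eef_pos: [0.5294, -0.0062, 0.0626]
ee_rot: [180.0, -0.0, 90.0]
contact_force: [-0.2, 0.2, 2.1]
opening: 0.0451
```

Call:
apply_moves --increments '[{"dx": 0,"dy": 0,"dz": 0.0005,"rx": 0,"ry": 0,"rz": 0,"claw": 1},{"dx": 0,"dy": 0,"dz": 0.0005,"rx": 0,"ry": 0,"rz": 0,"claw": 1},{"dx": 0,"dy": 0,"dz": 0.0005,"rx": 0,"ry": 0,"rz": 0,"claw": 1}]'

```text
time: 10.35
eef_pos: [0.5295, -0.0061, 0.0624]
ee_rot: [180.0, -0.0, 90.0]
contact_force: [-0.8, 0.5, 4.5]
opening: 0.0449
```

Call:
apply_moves --increments '[{"dx": 0.0002,"dy": 0.0003,"dz": 0.0004,"rx": 0,"ry": 0,"rz": 0,"claw": 1},{"dx": 0.0002,"dy": 0.0003,"dz": 0.0004,"rx": 0,"ry": 0,"rz": 0,"claw": 1},{"dx": 0.0002,"dy": 0.0003,"dz": 0.0004,"rx": 0,"ry": 0,"rz": 0,"claw": 1},{"dx": 0.0002,"dy": 0.0003,"dz": 0.0004,"rx": 0,"ry": 0,"rz": 0,"claw": 1},{"dx": 0.0002,"dy": 0.0003,"dz": 0.0004,"rx": 0,"ry": 0,"rz": 0,"claw": 1}]'

```text
time: 10.85
eef_pos: [0.5295, -0.0061, 0.0623]
ee_rot: [180.0, -0.0, 90.0]
contact_force: [-0.9, -0.0, 8.1]
opening: 0.0447
```

```bash
python3 - <<'E'
from h import *
c,P=collar(); c,P=collar()
e=state()['eef_pos']
m=(np.hypot(P[...,0]-e[0],P[...,1]-e[1])<.026)&(P[...,2]>e[2]+.024)&(P[...,2]<e[2]+.032);m[:,:262]=0;m[:,380:]=0
q=P[m]; A=np.c_[q[:,:2]-q[:,:2].mean(0),np.ones(len(q))]
o=least_squares(lambda p:A@p-q[:,2],[0,0,.09],loss='soft_l1',f_scale=.0005); print('tilt',o.x)
a=cv2.resize(c['frame'][190:350,220:420],(500,400))
f=grab('scene')[0]['frame'][175:245,225:309]; g=grab('side')[0]['frame']
cv2.imwrite('pics/home.png',cv2.resize(f,None,fx=7,fy=7,interpolation=cv2.INTER_CUBIC)); cv2.imwrite('pics/side1.png',g)
E
```

```text
10.85 [ 0.5295 -0.0061  0.0623] [ 1.7999e+02 -1.0000e-02  9.0000e+01] [-0.93 -0.05  8.11] [ 0.1   0.29 -0.01] 0.0447
top z 0.0907
bore [ 0.5298 -0.0054] [0.0201 0.0203]
foot 5291 ((0.5298085808753967, -0.004958761390298605), 0.045497749000787735)
10.9 [ 0.5295 -0.0061  0.0623] [ 1.7999e+02 -1.0000e-02  9.0000e+01] [-1.91  1.15  9.18] [0.1  0.35 0.03] 0.0447
top z 0.0906
bore [ 0.5298 -0.0054] [0.0201 0.0203]
foot 5253 ((0.5299633741378784, -0.004925224930047989), 0.04547559842467308)
tilt [ 0.0018053  -0.00220309  0.09059685]
```

View pics/home.png

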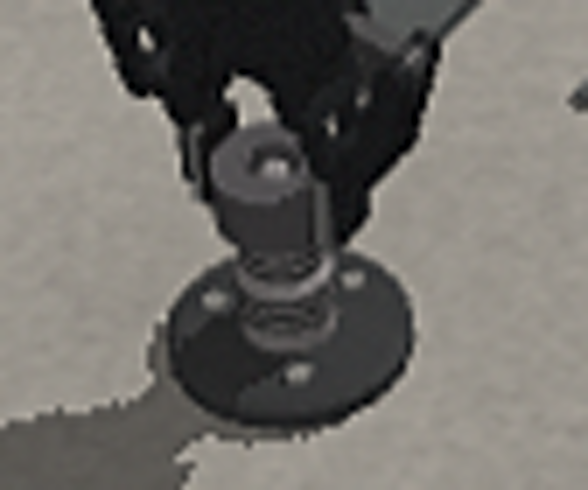

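Call:
apply_moves --increments '[{"dx": -0.0001,"dy": -0.0001,"dz": -0.003,"rx": 0,"ry": 0,"rz": 0,"claw": 1},{"dx": -0.0001,"dy": -0.0001,"dz": -0.012,"rx": 0,"ry": 0,"rz": 0,"claw": 1},{"dx": -0.0001,"dy": -0.0001,"dz": -0.03,"rx": 0,"ry": 0,"rz": 0,"claw": 1},{"dx": -0.0001,"dy": -0.0001,"dz": -0.06,"rx": 0,"ry": 0,"rz": 0,"claw": 1},{"dx": 0,"dy": 0,"dz": -0.1,"rx": 0,"ry": 0,"rz": 0,"claw": 1},{"dx": 0.02,"dy": 0,"dz": -0.13,"rx": 0,"ry": 0,"rz": 0,"claw": 1},{"dx": 0.06,"dy": -0.01,"dz": -0.14,"rx": 0,"ry": 0,"rz": 0,"claw": 1},{"dx": 0.1,"dy": -0.02,"dz": -0.14,"rx": 0,"ry": 0,"rz": 0,"claw": 1},{"dx": 0.13,"dy": -0.02,"dz": -0.14,"rx": 0,"ry": 0,"rz": 0,"claw": 1},{"dx": 0.14,"dy": -0.02,"dz": -0.14,"rx": 0,"ry": 0,"rz": 0,"claw": 1},{"dx": 0.14,"dy": -0.02,"dz": -0.14,"rx": 0,"ry": 0,"rz": 0,"claw": 1},{"dx": 0.14,"dy": -0.02,"dz": -0.14,"rx": 0,"ry": 0,"rz": 0,"claw": 1}]'

```text
time: 12.25
eef_pos: [0.5095, 0.1322, 0.2015]
ee_rot: [-180.0, 0.1, 89.9]
contact_force: [0.0, -0.6, -0.8]
opening: 0.0444
```

```bash
cat >> h.py <<'E'
def rect(cen,M,c,half=.1,px=250,z=.007):
    # top-down patch, up=+x, left=+y
    g=np.linspace(half,-half,px); X,Y=np.meshgrid(cen[0]+g,cen[1]+g,indexing='ij')
    W=np.stack([X,Y,np.full_like(X,z)],-1); q=(W-M[:3,3])@M[:3,:3]
    return cv2.remap(c['frame'],np.float32(q[...,0]/q[...,2]*c['fx']+c['cx']),np.float32(q[...,1]/q[...,2]*c['fy']+c['cy']),cv2.INTER_CUBIC)
E
python3 - <<'E'
from h import *
s=state(); print(s['time'],s['eef_pos'],s['opening'],s['joint_velocities'].round(1))
tr=dict(A=(.435,.191),C=(.619,.2),B=(.535,.356))
rows=[]
for n in ('wrist','scene','side'):
    c,P,M=grab(n); np.savez(f'pics/t_{n}.npz',P=P,f=c['frame'],M=M); cv2.imwrite(f'pics/t_{n}.png',c['frame'])
    rows.append(np.hstack([rect(t,M,c,.09,200) for t in tr.values()]))
    # marker-brown pixels positions
    h=cv2.cvtColor(c['frame'],cv2.COLOR_BGR2HSV)
    for k,t in tr.items():
        b=(h[...,0]>5)&(h[...,0]<25)&(h[...,1]>90)&(abs(P[...,0]-t[0])<.1)&(abs(P[...,1]-t[1])<.08)&(P[...,2]<.02)
        if b.sum()>10: print(n,k,b.sum(),np.median(P[b],0).round(4))
cv2.imwrite('pics/trays.png',np.vstack(rows))
E
```

```text
12.25 [0.5094523  0.13215847 0.20148385] 0.04441937024879575 [ 0.9 -0.1  0.8  0.3 -0.1 -0.  -0.1]
wrist A 1939 [0.3748 0.1986 0.0066]
wrist C 2000 [0.5691 0.2207 0.0068]
scene A 115 [0.3725 0.1934 0.0086]
scene C 138 [0.5675 0.2161 0.0086]
scene B 100 [0.4769 0.3666 0.0092]
side A 129 [0.3708 0.1978 0.005 ]
side C 126 [0.5658 0.2202 0.0046]
side B 72 [0.4808 0.3562 0.0044]
```

View pics/trays.png

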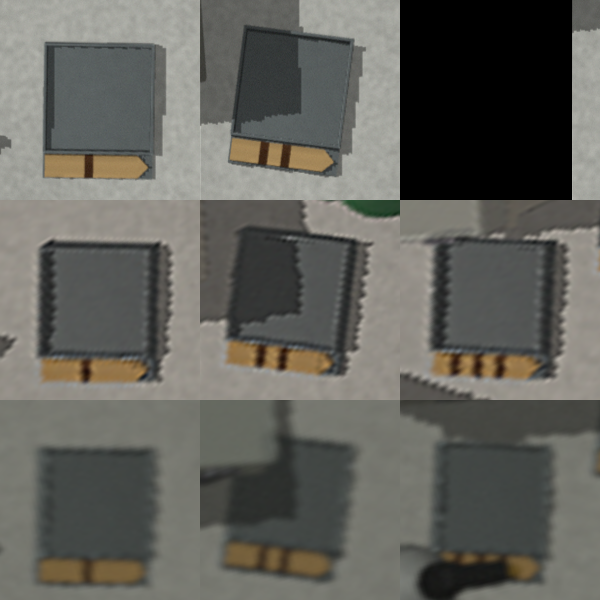

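Call:
apply_moves --increments '[{"dx": 0.015,"dy": -0.02,"dz": 0,"rx": 0,"ry": 0,"rz": 0,"claw": 1},{"dx": 0.035,"dy": -0.045,"dz": 0,"rx": 0,"ry": 0,"rz": 0,"claw": 1},{"dx": 0.055,"dy": -0.068,"dz": 0,"rx": 0,"ry": 0,"rz": 0,"claw": 1},{"dx": 0.058,"dy": -0.0725,"dz": 0.02,"rx": 0,"ry": 0,"rz": 0,"claw": 1},{"dx": 0.058,"dy": -0.0725,"dz": 0.06,"rx": 0,"ry": 0,"rz": 0,"claw": 1},{"dx": 0.058,"dy": -0.0725,"dz": 0.1,"rx": 0,"ry": 0,"rz": 0,"claw": 1},{"dx": 0.058,"dy": -0.0725,"dz": 0.13,"rx": 0,"ry": 0,"rz": 0,"claw": 1},{"dx": 0.058,"dy": -0.0725,"dz": 0.15,"rx": 0,"ry": 0,"rz": 0,"claw": 1},{"dx": 0.058,"dy": -0.0725,"dz": 0.16,"rx": 0,"ry": 0,"rz": 0,"claw": 1},{"dx": 0.058,"dy": -0.0725,"dz": 0.16,"rx": 0,"ry": 0,"rz": 0,"claw": 1},{"dx": 0.058,"dy": -0.0725,"dz": 0.16,"rx": 0,"ry": 0,"rz": 0,"claw": 1}]'

```text
time: 13.5
eef_pos: [0.4377, 0.1915, 0.0421]
ee_rot: [179.9, -0.0, 89.9]
contact_force: [-0.3, 0.6, -0.5]
opening: 0.045
```

```bash
python3 - <<'E'
from h import *
c,P=collar()
m=(P[...,2]>.0075)&(P[...,2]<.0115)&(abs(P[...,0]-.437)<.056)&(abs(P[...,1]-.192)<.056); q=P[m]
print('rim',len(q),q.min(0).round(4),q.max(0).round(4)); m=(P[...,2]<.006)&(P[...,2]>.002)&(abs(P[...,0]-.437)<.056)&(abs(P[...,1]-.192)<.056);q=P[m];print('floor',len(q),np.median(q[:,2]).round(4),np.percentile(q,[2,98],axis=0).round(4))
E
```

```text
13.5 [0.4377 0.1915 0.0421] [ 1.7994e+02 -1.0000e-02  8.9940e+01] [-0.35  0.59 -0.46] [-0.02  0.03  0.07] 0.045
top z 0.0705
bore [0.438  0.1923] [0.02   0.0204]
rim 2516 [0.381  0.1417 0.0075] [0.4868 0.243  0.0114]
floor 15257 0.0043 [[0.3849 0.1619 0.003 ]
 [0.4821 0.2386 0.0057]]
```

Call:
apply_moves --increments '[{"dx": 0,"dy": 0,"dz": 0.012,"rx": 0,"ry": 0,"rz": 0,"claw": 1},{"dx": 0,"dy": 0,"dz": 0.024,"rx": 0,"ry": 0,"rz": 0,"claw": 1},{"dx": 0,"dy": 0,"dz": 0.032,"rx": 0,"ry": 0,"rz": 0,"claw": 1},{"dx": 0,"dy": 0,"dz": 0.036,"rx": 0,"ry": 0,"rz": 0,"claw": 1},{"dx": 0,"dy": 0,"dz": 0.038,"rx": 0,"ry": 0,"rz": 0,"claw": 1},{"dx": 0,"dy": 0,"dz": 0.0385,"rx": 0,"ry": 0,"rz": 0,"claw": 1},{"dx": 0,"dy": 0,"dz": 0.0385,"rx": 0,"ry": 0,"rz": 0,"claw": 1},{"dx": 0,"dy": 0,"dz": 0.0385,"rx": 0,"ry": 0,"rz": 0,"claw": 1}]'

```text
time: 14.35
eef_pos: [0.4372, 0.1919, 0.0033]
ee_rot: [180.0, -0.0, 90.0]
contact_force: [0.2, -0.2, 0.5]
opening: 0.0446
```

Call:
apply_moves --increments '[{"dx": 0,"dy": 0,"dz": 0.001,"rx": 0,"ry": 0,"rz": 0,"claw": 1},{"dx": 0,"dy": 0,"dz": 0.001,"rx": 0,"ry": 0,"rz": 0,"claw": 1},{"dx": 0,"dy": 0,"dz": 0.001,"rx": 0,"ry": 0,"rz": 0,"claw": 1}]'

```text
time: 14.65
eef_pos: [0.437, 0.1919, 0.0022]
ee_rot: [180.0, -0.0, 90.0]
contact_force: [0.5, 0.4, -0.9]
opening: 0.0445
```

Call:
apply_moves --increments '[{"dx": 0,"dy": 0,"dz": 0.0006,"rx": 0,"ry": 0,"rz": 0,"claw": 1},{"dx": 0,"dy": 0,"dz": 0.0006,"rx": 0,"ry": 0,"rz": 0,"claw": 1},{"dx": 0,"dy": 0,"dz": 0.0006,"rx": 0,"ry": 0,"rz": 0,"claw": 1}]'

```text
time: 14.95
eef_pos: [0.4371, 0.1919, 0.002]
ee_rot: [180.0, -0.0, 90.0]
contact_force: [-0.3, -0.4, 5.0]
opening: 0.045
```

```bash
python3 - <<'E'
from h import *
c,P=collar()
E
```

```text
14.95 [0.4371 0.1919 0.002 ] [ 1.7998e+02 -1.0000e-02  9.0000e+01] [-0.32 -0.37  4.96] [-0.05  0.15  0.01] 0.045
top z 0.0304
bore [0.4374 0.1926] [0.0201 0.0203]
```

Call:
apply_moves --increments '[{"dx": 0,"dy": 0,"dz": -0.0005,"rx": 0,"ry": 0,"rz": 0,"claw": -0.35},{"dx": 0,"dy": 0,"dz": -0.0005,"rx": 0,"ry": 0,"rz": 0,"claw": -0.35},{"dx": 0,"dy": 0,"dz": -0.0005,"rx": 0,"ry": 0,"rz": 0,"claw": -0.35},{"dx": 0,"dy": 0,"dz": -0.0005,"rx": 0,"ry": 0,"rz": 0,"claw": -0.35},{"dx": 0,"dy": 0,"dz": -0.0005,"rx": 0,"ry": 0,"rz": 0,"claw": -0.35},{"dx": 0,"dy": 0,"dz": -0.0005,"rx": 0,"ry": 0,"rz": 0,"claw": -0.35}]'

```text
time: 15.6
eef_pos: [0.4369, 0.1919, 0.0019]
ee_rot: [-180.0, 0.0, 90.0]
contact_force: [-0.1, -0.4, -0.3]
opening: 0.0577
```

Call:
apply_moves --increments '[{"dx": 0,"dy": 0,"dz": -0.008,"rx": 0,"ry": 0,"rz": 0,"claw": -0.35},{"dx": 0,"dy": 0,"dz": -0.025,"rx": 0,"ry": 0,"rz": 0,"claw": -0.35},{"dx": 0,"dy": 0,"dz": -0.055,"rx": 0,"ry": 0,"rz": 0,"claw": -0.35},{"dx": 0,"dy": 0,"dz": -0.095,"rx": 0,"ry": 0,"rz": 0,"claw": -0.35},{"dx": 0,"dy": 0,"dz": -0.135,"rx": 0,"ry": 0,"rz": 0,"claw": -0.35},{"dx": 0,"dy": 0,"dz": -0.16,"rx": 0,"ry": 0,"rz": 0,"claw": -0.35},{"dx": 0,"dy": 0,"dz": -0.17,"rx": 0,"ry": 0,"rz": 0,"claw": -0.35},{"dx": 0,"dy": 0,"dz": -0.17,"rx": 0,"ry": 0,"rz": 0,"claw": -0.35},{"dx": 0,"dy": 0,"dz": -0.17,"rx": 0,"ry": 0,"rz": 0,"claw": -0.35},{"dx": 0,"dy": 0,"dz": -0.17,"rx": 0,"ry": 0,"rz": 0,"claw": -0.35}]'

```text
time: 16.6
eef_pos: [0.436, 0.1914, 0.1706]
ee_rot: [-179.8, 0.1, 90.0]
contact_force: [0.6, 0.0, -0.2]
opening: 0.0575
```

```bash
python3 - <<'E'
from h import *
s=state(); print(s['time'],s['eef_pos'],s['contact_force'],s['opening'],s['joint_velocities'].round(1))
c,P,M=grab('wrist')
m=(P[...,2]>.026)&(P[...,2]<.034)&(np.hypot(P[...,0]-.437,P[...,1]-.192)<.04); q=P[m]
print(len(q),np.median(q[:,2]),cv2.minEnclosingCircle(q[:,:2].astype(np.float32)))
A=np.c_[q[:,:2]-q[:,:2].mean(0),np.ones(len(q))]; print('tilt',least_squares(lambda p:A@p-q[:,2],[0,0,.03],loss='soft_l1',f_scale=.0005).x)
m=(P[...,2]>.0075)&(P[...,2]<.0115)&(abs(P[...,0]-.437)<.054)&(abs(P[...,1]-.192)<.056); q=P[m]
print('rim',len(q),np.percentile(q,[1,99],axis=0).round(4))
# movement of bystanders: compare scene image before/after
a=np.load('pics/scene0.npz'); c,P2,M=grab('scene')
P1=a['P']
for n,(x,y,r,z0,z1) in dict(rack=(.656,-.33,.1,.024,.036),cloche=(.777,.039,.07,.03,.15),fork=(.78,-.15,.16,.01,.04)).items():
    for P in(P1,P2):
        m=(P[...,2]>z0)&(P[...,2]<z1)&(np.hypot(P[...,0]-x,P[...,1]-y)<r); print(n,m.sum(),P[m].mean(0).round(4))
E
```

```text
16.6 [0.43596275 0.19139606 0.17057211] [ 0.64729975  0.01708014 -0.19514592] 0.057466445312831745 [ 0.1  0.3 -0.1 -0.2  0.   0.2  0. ]
1732 0.03031544902387534 ((0.43739211559295654, 0.19214724004268646), 0.023119036108255386)
tilt [ 0.00179236 -0.00107441  0.0303138 ]
rim 1402 [[0.3843 0.1419 0.0076]
 [0.4862 0.2421 0.011 ]]
rack 544 [ 0.6572 -0.3288  0.0304]
rack 539 [ 0.657  -0.3279  0.0305]
cloche 1543 [0.7819 0.023  0.0815]
cloche 1553 [0.7821 0.0229 0.0812]
fork 1355 [ 0.7715 -0.1314  0.022 ]
fork 1364 [ 0.7718 -0.1302  0.022 ]
```

All checks are good: the collar is flat and centred in the one-bar tray, and the bystanders I could compare have not moved.

```bash
python3 -c "
from cell import *
print(sign_off())"
```

```text
the job is handed in; nothing more can be done
None
```

The collar from the mat fits step 1 (one band) and now lies in the tray marked with one bar. The job was handed in at about 16.7 s.

**On the gauge:** The bore measured about 20 mm. The collar stopped with its underside about 64.6 mm above the counter, square to about 0.003 rad, and my centre readings agreed within about 0.5 mm. I pressed for over 0.5 s. The wrist force rose to about 9 N, higher than I intended but below the 15 N guidance.

**In the tray:** The trays read one, two and three bars clearly. I lowered the collar, still gripped, until it touched the floor at about 5 N, then released it. Afterwards it lay flat, with a tilt of about 0.002 rad and its top at 30.3 mm. It was within about 1 mm of the tray's middle.

**Other things:** The rack collars, cloche and fork looked unmoved in the scene camera, with differences of about 1 mm or less. I did not re-measure the mister; the arm stayed well away from it. The gripper was clear of everything, about 170 mm up.

**Failed or disagreed:** One early move call was refused because rows need every key, and nothing moved. Some pose readings were taken before the arm had settled, which left a 1 to 2 mm offset above the gauge. I corrected it from the camera before sliding the collar on.

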